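Snap a neck seal shut in the hand press

TASK

Stand the capped roll-on bottle that carries the loose white seal upright in the socket of the hand press, with the seal's two tabs facing the jaw pads. Then close the press's two handles on it, gently, just until the seal's resistance peaks and it snaps shut, and let go so that the press springs open, leaving the bottle in the socket. Shut the seal with the press and not with the fingers, do not crush it by squeezing on after it has given, and leave the other things where they are.

Things in the scene. Friction and masses are not known exactly. Their poses are not given: they have to be found in the camera images.
- press: Hand press for neck seals, like a nutcracker lying on its side, fixed. Grey base plate 135 x 92 mm, 8 mm high; aluminium socket block 40 x 40 mm, 22 mm high. Origin: on the worktop under the socket's centre. x points away from the handles to the two hinge pins (70 mm off, 24 mm apart, tops 72 mm high); y is the line along which the jaw pads close on the socket.
- socket (a point): Centre of the socket's floor, 8 mm above the worktop, axes as the press. The socket is a round hole 25 mm across, 14 mm deep, with a 2 mm chamfer; its mouth is 22 mm above the worktop. The levers pass at both sides of it, 52 to 66 mm above the worktop.
- lever_left: Steel lever on the press's +y side, origin on its hinge pin at worktop height; turns about z, 0 to 0.24 rad from fully open (axes as the press). Carries a stiffly sprung steel jaw pad, 22 mm wide, on an adjusting screw. Open, the pad faces stand 47 to 57 mm apart: how far the screw holds this one in differs each time and is not reported.
- lever_right: Steel lever on the press's -y side, mirror image of lever_left, its pad without a screw; origin on its hinge pin. The levers are geared together: both move even if only one handle is pushed. Return springs open them when let go (1 to 2 N at each handle).
- handle_left (a point): Middle of the outer face of the +y handle, 46 mm above the worktop, 75 mm from the socket toward -x of the press, 145 mm from the pin. The handle is an upright grey paddle 40 mm long, 7 mm thick, 26 to 66 mm above the worktop. Fully open, the outer faces stand 70 mm apart; the seal gives at about 25 to 48 mm apart.
- handle_right (a point): Middle of the outer face of the -y handle, mirror image of handle_left.
- bottle: Capped black roll-on bottle with a white seal, 20 mm across, 86 mm high, about 120 g. Origin: centre of its underside, z up. Its black cap (20 mm across) can be gripped from 59 to 86 mm up. The two-piece seal sits 45 to 57 mm up, with round-nosed tabs on the +y and -y sides, noses 38 mm apart loose, 34 mm shut. The tabs must face the jaw pads: bottle y along press y, either way round.
- seal_half: Sliding half of the seal, on the bottle's +y side (the other half is fast). Origin 51 mm up the bottle, 4 mm off its axis to +y when loose, on the axis when shut. Resistance peaks at 18 N on the tab (10 to 11 N at each handle, 20 N if one alone is pushed), then it gives, jumps shut and stays. Squeezed on, force rises steeply; over 25 N at a jaw (14 N at each handle, 28 N on one) crushes it.
- capped_bottle: Bystander: capped black roll-on bottle without a seal, 20 mm across, 86 mm high; origin under its centre.
- open_bottle: Bystander: open black roll-on bottle, 20 mm across, 67 mm high; origin under its centre.
- label_roll: Bystander: roll of labels lying flat, 60 mm across, 22 mm high; origin under its centre.
- weigh_boat: Bystander: white weighing boat, 67 mm square, 16 mm high; origin under its centre.
- white_vial: Bystander: vial with a white cap, 23 mm across, 62 mm high; origin under its centre.
- blackcap_vial: Bystander: vial with a black cap, 32 mm across, 50 mm high; origin under its centre.
Not all that is in view belongs to the job. Of the things like the bottle, leave any that is orange; of the rest the smaller one is meant.

How it is judged:
By the outcome, as a careful person would: the job done as asked, in the order asked, and still so for the second after the job is handed in, with the robot touching nothing.
It also fails if it takes over 61 s, if anything falls off the work surface, if the arm or the gripper's body presses on something with over 40 N, if the wrist force passes 120 N, or if a joint passes its speed limit or range.

ROBOT

A 6-joint arm with a two-finger parallel gripper is mounted at the origin on a cart in front of the work surface, level with it; the furniture and walls round the work are solid. World frame = base frame: x ahead of the robot, y to its left, z up, the work surface at z = 0. Lengths are in m, angles in rad, forces in N, time in s.
With the tool pointing down it reaches from about 0.375 to 0.9 m from the base axis. Payload 3.1 kg.
Tool frame: the origin (TCP) lies at the very end of the fingers, on their centre line; the grasp point (between the pads) lies 19 mm behind it; z points along the fingers, y is the direction in which the jaws open and shut (so a half turn about z gives the same grasp; the last joint's range is limited). The gripper opens to 85 mm and grips with 20 to 120 N. Pads are 22 mm wide; open, the fingers measure 114 mm over their backs; the gripper's body (76 mm by 85 mm) begins 54 mm behind the grasp point. The pads swing forward as they close: fully open they stand 13 mm farther back than shut.
Start: joints at [1.079, 0.527, 1.433, -0, 1.181, -0.178], TCP at [0.193, 0.594, 0.231] pointing down, gripper open.
Joint ranges: [-3.08, 3.08], [-0.75, 2.2], [0.22, 2.44], [-1.43, 4.57], [0, 2.65], [-2.85, 2.85]. Speed limits (rad/s): [2.79, 2.79, 3.14, 3.14, 3.14, 3.14].

INTERFACE

Orientations are given as a unit quaternion [w, x, y, z].
In Python, from bench import ctrl gives the robot as it stands.
- The arm moves only by the shell command python3 -m handwheel 'ROWS' [FORCE]. ROWS is JSON, a list of rows, each a list of 7 numbers: the shift along the world's x, y, z in m, then the turn, a rotation vector about the world's x, y, z in degrees, then the gripper's target within -1 to 1 (fully open at 1, half-way at 0, shut at -1). A call has 1 to 20 rows; each row is the pose to reach, as a shift and turn from the pose measured when the call began; what a row does not reach only later rows make up. A row lasts 1/12 s, in which the tool goes at most 41.7 mm and 7.16 degrees, less where a joint would pass 70% of its speed; a pose out of reach is approached as far as the arm can. A call with a gripper value outside its range is refused whole. The fingers move at their own pace and stop on an object; FORCE is the grip in N (left out, the last holds). Time passes only in rows, so rows that repeat a pose let the fingers close. It gives the time, the measured TCP pose, the force and the opening at its end, in the units of the state.
- ctrl.sense(): the state, without advancing time (a new reading comes with each control period).
- ctrl.snapshot(name): name is "scene" or "top" or "wrist"; returns the picture (480x640x3 uint8, blue, green, red); there is no depth.
- ctrl.camera_info(name): a dict with "mtx" (3x3 intrinsics, pixels), "R" (3x3) and "t" (3): a world point X has camera coordinates R X + t; the wrist camera has in their place "tool_from_camera" (4x4, takes a point from camera to tool coordinates, whose origin is the TCP and whose axes are the flange's). Camera axes: x right, y down, z forward; pixel columns grow to the right and rows downward; lengths in m; the calibration is good to about 2 mm. The wrist camera is an equidistant fisheye: a pixel r from the principal point sees the ray r / f radians off the axis. A picture is of the moment at which its call begins: read the wrist's pose just before it. camera_info takes no time and is no camera call.
- ctrl.hand_in(): hands the job in, once; it reports no verdict.
The state is a dict: "clock": time; "joint_positions": joint angles; "dq": joint speeds; "joint_torque": joint torques, N m; "tool_pos": TCP position; "ee_rot": TCP orientation; "ft_force": force on the tool from outside, world axes, zero at the start; "ft_torque": the same for the moment, N m; "opening": opening from 0.0 (shut) to 1.0 (fully open).
Only numpy, scipy, OpenCV 4.12 (cv2) and the standard library are available. Lean on these libraries where they do the work, as an engineer would, in place of code of your own. Each camera call takes 0.05 s, during which the arm holds its last target.

## Working session

There is one attempt and no reset: what is moved stays moved. The work goes in short steps, Python scripts to look and compute and a shell command to move; the robot and the scene stay as the last step left them, time stands still between calls to the robot, and variables do not carry over. Pictures are saved under pics/ and viewed, and the job is handed in when it is done.

```bash
mkdir -p pics; ls; cat > h.py <<'E'
import numpy as np,cv2
from bench import ctrl
def snap(n,f):
    im=ctrl.snapshot(n); cv2.imwrite('pics/'+f,im); return im
E
python3 - <<'E'
from h import *
print(ctrl.sense())
for n in("scene","top","wrist"):
    snap(n,n+'0.png'); print(n,ctrl.camera_info(n))
E
```

```text
pics
{'clock': 0.0, 'joint_positions': array([ 1.07849696e+00,  5.28413798e-01,  1.43392967e+00,  3.26848392e-05,
        1.18141099e+00, -1.78530894e-01]), 'dq': array([ 7.78757284e-04, -5.43384211e-04, -6.56556704e-04, -1.99907662e-04,
        6.61843652e-05, -1.88583721e-04]), 'joint_torque': array([ 1.17937023e-03, -4.42351770e+01, -1.78027940e+01, -1.60580703e-04,
        8.39119573e-03,  4.83783040e-06]), 'tool_pos': array([0.19253419, 0.59383765, 0.2303571 ]), 'ee_rot': array([-3.70060730e-04,  1.56247527e-01,  9.87717339e-01, -1.01569165e-03]), 'ft_force': array([-0.26869831,  0.97960343, -0.27492308]), 'ft_torque': array([-0.03776374,  0.02811819, -0.0003455 ]), 'opening': 1.0033713303131622}
scene {'mtx': array([[460.6715569 ,   0.        , 312.97342088],
       [  0.        , 460.6715569 , 238.12357351],
       [  0.        ,   0.        ,   1.        ]]), 'R': array([[ 0.50489776, -0.86313719,  0.00851156],
       [-0.54880795, -0.32860863, -0.7686522 ],
       [ 0.66624927,  0.38341956, -0.63961031]]), 't': array([-0.29472838,  0.29419589,  0.72508726])}
top {'mtx': arra
[... 185 characters left out ...]
535, -0.00142553],
       [-0.98552401, -0.01087691, -0.16918663],
       [ 0.16916019,  0.00331343, -0.985583  ]]), 't': array([-0.03129301,  0.49793782,  1.43065594])}
wrist {'mtx': array([[371.64829954,   0.        , 323.17778771],
       [  0.        , 371.64829954, 232.51872369],
       [  0.        ,   0.        ,   1.        ]]), 'tool_from_camera': array([[ 1.31789918e-03, -9.58735443e-01, -2.84296700e-01,
         7.24993264e-02],
       [ 9.99999130e-01,  1.28085555e-03,  3.16206319e-04,
         3.34289666e-04],
       [ 6.09848009e-05, -2.84296869e-01,  9.58736297e-01,
        -1.42496042e-01],
       [ 0.00000000e+00,  0.00000000e+00,  0.00000000e+00,
         1.00000000e+00]])}
```

View pics/scene0.png

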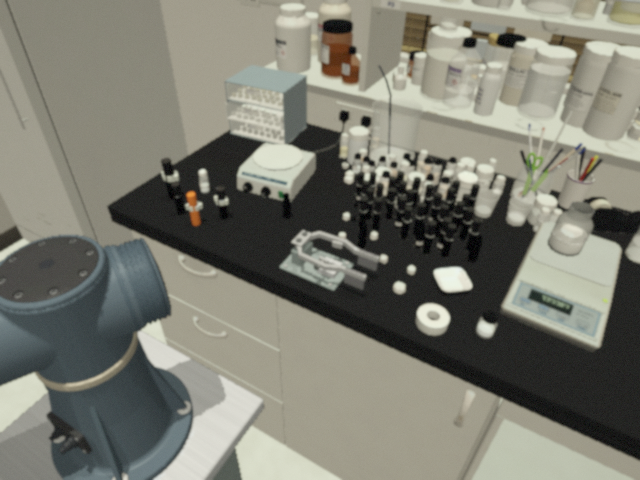

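View pics/top0.png

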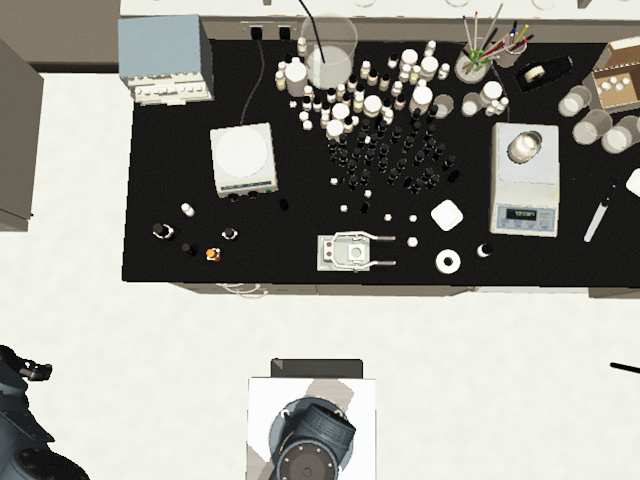

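View pics/wrist0.png

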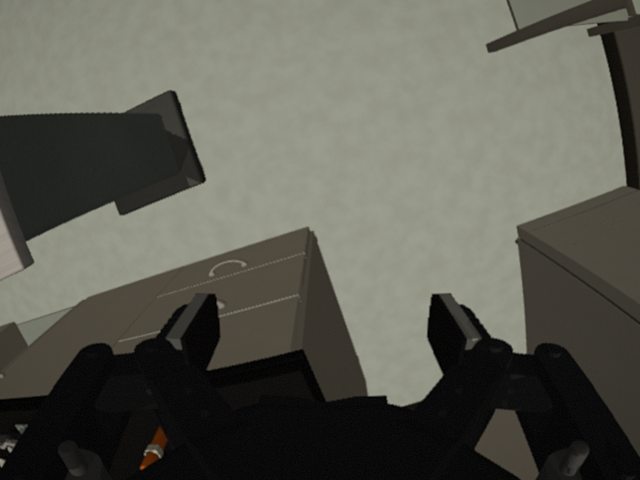

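```bash
python3 - <<'E'
from h import *
a=cv2.imread('pics/top0.png')[190:280,140:310]; cv2.imwrite('pics/t1.png',cv2.resize(a,None,fx=4.6,fy=4.6,interpolation=2))
a=cv2.imread('pics/top0.png')[215:285,300:440]; cv2.imwrite('pics/t2.png',cv2.resize(a,None,fx=5.6,fy=5.6,interpolation=2))
a=cv2.imread('pics/scene0.png')[145:240,150:310]; cv2.imwrite('pics/s1.png',cv2.resize(a,None,fx=5,fy=5,interpolation=2))
a=cv2.imread('pics/scene0.png')[215:305,270:410]; cv2.imwrite('pics/s2.png',cv2.resize(a,None,fx=5.6,fy=5.6,interpolation=2))
E
```

```text
(no output)
```

View pics/t1.png

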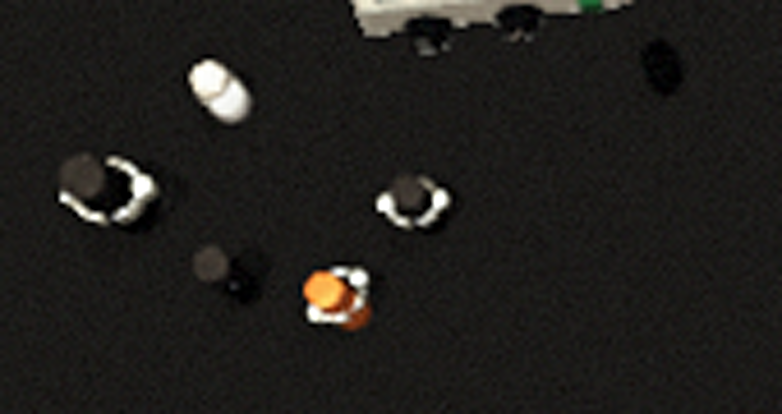

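View pics/t2.png

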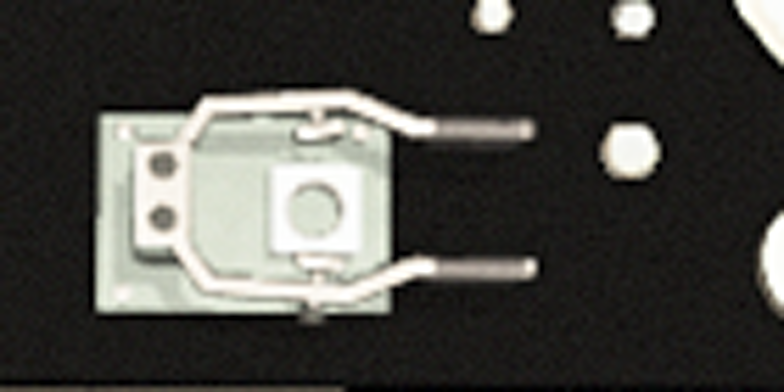

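View pics/s1.png

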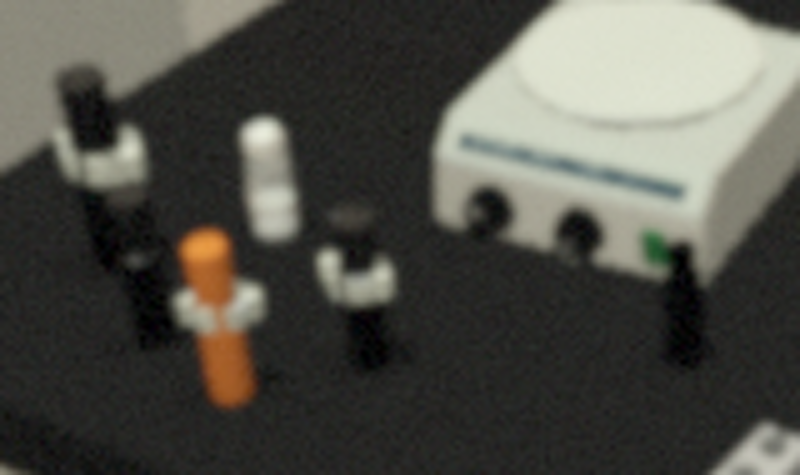

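View pics/s2.png

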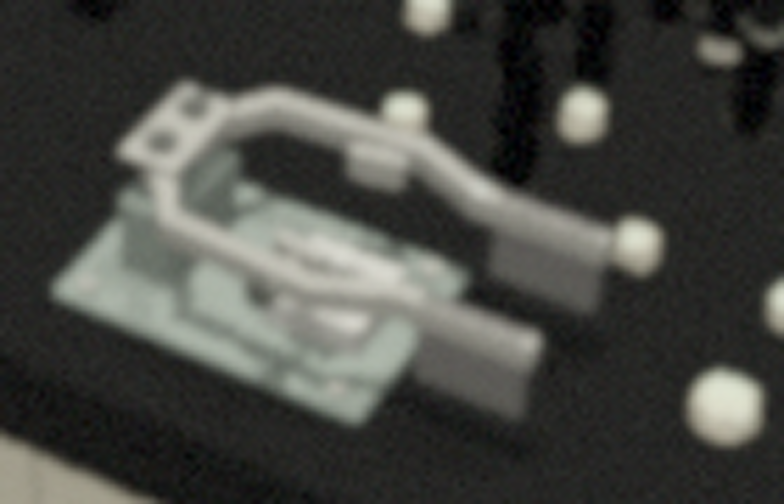

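```bash
cat >> h.py <<'E'
def ray(n,u,v,st=None):
    c=ctrl.camera_info(n); K=c['mtx']
    if n!='wrist':
        d=np.array([(u-K[0,2])/K[0,0],(v-K[1,2])/K[1,1],1.]); R=c['R']
        return -R.T@c['t'], R.T@d
    from scipy.spatial.transform import Rotation as Ro
    x,y=(u-K[0,2])/K[0,0],(v-K[1,2])/K[1,1]; r=np.hypot(x,y)+1e-12
    d=np.array([np.sin(r)*x/r,np.sin(r)*y/r,np.cos(r)])
    q=np.asarray(st['ee_rot']); Rt=Ro.from_quat([q[1],q[2],q[3],q[0]]).as_matrix()
    T=c['tool_from_camera']; return Rt@T[:3,3]+st['tool_pos'], Rt@T[:3,:3]@d
def pt(n,u,v,z,st=None):
    o,d=ray(n,u,v,st); return o+d*(z-o[2])/d[2]
def px(n,X,st=None):
    c=ctrl.camera_info(n); K=c['mtx']; X=np.asarray(X,float)
    if n!='wrist':
        p=K@(c['R']@X+c['t']); return p[:2]/p[2]
    from scipy.spatial.transform import Rotation as Ro
    q=np.asarray(st['ee_rot']); Rt=Ro.from_quat([q[1],q[2],q[3],q[0]]).as_matrix()
    T=c['tool_from_camera']; p=T[:3,:3].T@(Rt.T@(X-st['tool_pos'])-T[:3,3])
    th=np.arctan2(np.hypot(p[0],p[1]),p[2]); s=th/np.hypot(p[0],p[1])
    return K[0,0]*s*p[:2]+K[:2,2]
E
python3 - <<'E'
from h import *
np.set_printoptions(precision=4,suppress=True)
def t1(u,v): return u/4.6+140-.4, v/4.6+190-.4
def t2(u,v): return u/5.6+300-.4, v/5.6+215-.4
P=lambda n,uv,z: print(n,pt('top',*uv,z))
P('cap',t1(408,190),.086)
P('tabL',t1(384,205),.051);P('tabR',t1(441,200),.051)
P('big cap',t1(83,176),.11);P('orange',t1(325,290),.086);P('capped',t1(210,264),.086);P('whitevial',t1(208,78),.062)
P('hole',t2(314,209),.022)
P('pin1',t2(163,163),.072);P('pin2',t2(163,217),.072)
P('hfar in end',t2(535,130),.066);P('hnear end',t2(535,268),.066)
P('hfar start',t2(435,128),.066);P('hnear start',t2(435,266),.066)
P('base c',t2(97,113),.008);P('base c',t2(97,313),.008);P('base c',t2(391,313),.008)
def s1(u,v): return u/5+150-.4, v/5+145-.4
def s2(u,v): return u/5.6+270-.4, v/5.6+215-.4
print(pt('scene',*s1(352,215),.086),pt('scene',*s2(160,140),.072),pt('scene',*s2(198,100),.072))
print(pt('scene',*s2(540,345),.066),pt('scene',*s2(610,240),.066))
E
```

```text
cap [0.5088 0.2109 0.086 ]
tabL [0.5067 0.2298 0.051 ]
tabR [0.5098 0.1985 0.051 ]
big cap [0.51   0.3791 0.11  ]
orange [0.4539 0.2531 0.086 ]
capped [0.4673 0.3153 0.086 ]
whitevial [0.5747 0.3277 0.062 ]
hole [ 0.4693 -0.1077  0.022 ]
pin1 [ 0.4817 -0.0379  0.072 ]
pin2 [ 0.4575 -0.0382  0.072 ]
hfar in end [ 0.4995 -0.2041  0.066 ]
hnear end [ 0.4373 -0.2035  0.066 ]
hfar start [ 0.4999 -0.1594  0.066 ]
hnear start [ 0.4377 -0.1591  0.066 ]
base c [ 0.5154 -0.0073  0.008 ]
base c [ 0.4218 -0.0085  0.008 ]
base c [ 0.4233 -0.144   0.008 ]
[0.5071 0.2106 0.086 ] [ 0.4533 -0.0396  0.072 ] [ 0.481  -0.0396  0.072 ]
[ 0.4329 -0.2066  0.066 ] [ 0.4951 -0.2052  0.066 ]
```

```bash
python3 -m handwheel '[[0.025,-0.031,0,0,0,0,1],[0.05,-0.062,0,0,0,0,1],[0.075,-0.093,0,0,0,0,1],[0.1,-0.124,0,0,0,0,1],[0.125,-0.155,0,0,0,0,1],[0.15,-0.186,0,0,0,0,1],[0.175,-0.217,0,0,0,0,1],[0.2,-0.248,0,0,0,0,1],[0.225,-0.279,0,0,0,0,1],[0.25,-0.31,-0.01,0,0,0,0.6],[0.275,-0.341,-0.02,0,0,0,0.3],[0.3,-0.37,-0.03,0,0,0,0.2],[0.315,-0.386,-0.03,0,0,0,0.2],[0.315,-0.386,-0.03,0,0,0,0.2],[0.315,-0.386,-0.03,0,0,0,0.2],[0.315,-0.386,-0.03,0,0,0,0.2]]' 40
python3 - <<'E'
from h import *
import pickle
s=ctrl.sense();pickle.dump(s,open('w1.pkl','wb'));print(s['tool_pos'],s['joint_positions'],s['opening']);snap('wrist','w1.png')
print(px('wrist',[.508,.211,.086],s))
E
```

```text
clock: 1.48
tool_pos: [0.5068, 0.2083, 0.2004]
ee_rot: [-0.001, 0.156, 0.988, -0.001]
ft_force: [-0.3, -0.2, 0.4]
opening: 0.599
[0.50675922 0.20833976 0.20035976] [ 1.86507077e-01  4.65141897e-01  1.65806822e+00 -9.50731272e-04
  1.02077479e+00 -1.06989367e+00] 0.5991998111601741
[326.9510885  228.37236965]
```

View pics/w1.png

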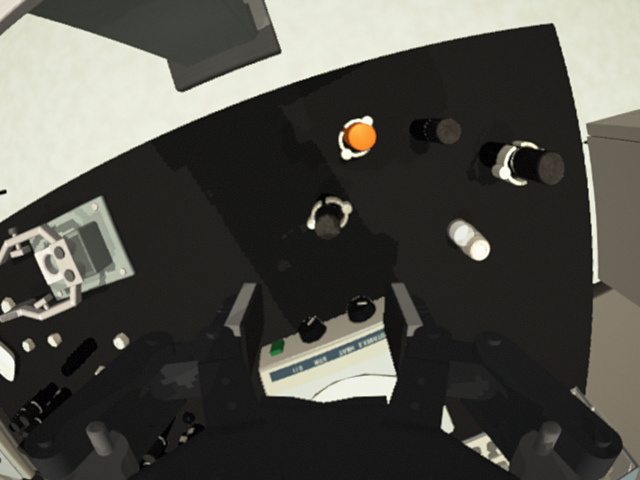

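```bash
python3 - <<'E'
from h import *
a=cv2.imread('pics/w1.png')[180:260,280:380]; cv2.imwrite('pics/w1z.png',cv2.resize(a,None,fx=7,fy=7,interpolation=2))
E
```

```text
(no output)
```

View pics/w1z.png

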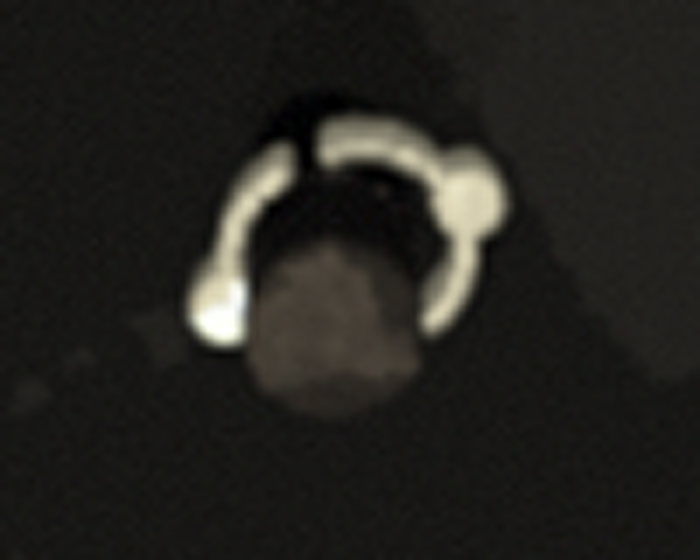

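```bash
python3 - <<'E'
from h import *
import pickle
s=pickle.load(open('w1.pkl','rb'))
f=lambda u,v,z:pt('wrist',u/7+280-.43,v/7+180-.43,z,s)
c=f(333,330,.086);l=f(218,305,.056);r=f(472,197,.056);print(c,l,r)
d=l-r;print(np.degrees(np.arctan2(d[1],d[0])),np.linalg.norm(d),np.linalg.norm((l-c)[:2]),np.linalg.norm((r-c)[:2]))
# press
for n,u,v,z in[('hole',60,265,.022)]: print(n,pt('wrist',u,v,z,s))
E
```

```text
[0.50686325 0.2115073  0.086     ] [0.50801977 0.19760949 0.056     ] [0.50482664 0.22893248 0.056     ]
-84.17927052956888 0.031485321211631695 0.013945846919556092 0.01754378860967639
hole [ 0.47316827 -0.09314717  0.022     ]
```

```bash
python3 -m handwheel '[[0,0.003,-0.035,0,0,0,0.2],[0,0.003,-0.07,0,0,0,0.2],[0,0.003,-0.1,0,0,0,0.2],[0,0.003,-0.12,0,0,0,0.2],[0,0.003,-0.134,0,0,0,0.2],[0,0.003,-0.139,0,0,0,0.2],[0,0.003,-0.139,0,0,0,0.2],[0,0.003,-0.139,0,0,0,0.2]]' 40
python3 - <<'E'
from h import *
s=ctrl.sense();print(s['tool_pos'],s['ft_force']);a=snap('wrist','w2.png')[180:420,180:480]; cv2.imwrite('pics/w2z.png',cv2.resize(a,None,fx=2.5,fy=2.5))
E
```

```text
clock: 2.2
tool_pos: [0.5063, 0.2127, 0.0621]
ee_rot: [-0.001, 0.155, 0.988, -0.001]
ft_force: [-0.2, 0.6, 0.6]
opening: 0.599
[0.50634908 0.212709   0.0620991 ] [-0.18182379  0.55846119  0.6441748 ]
```

View pics/w2z.png

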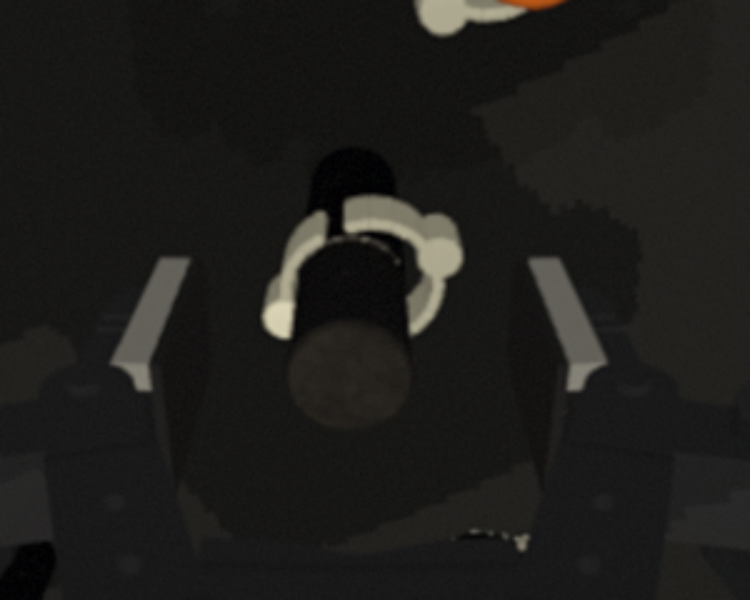

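```bash
python3 - <<'E'
from h import *
s=ctrl.sense();print(pt('wrist',350/2.5+180-.3,372/2.5+180-.3,.086,s),px('wrist',[.5063,.2127,.086],s))
E
```

```text
[0.50653952 0.21180753 0.086     ] [321.79233195 327.3608813 ]
```

```bash
python3 -m handwheel '[[0,0,0,0,0,0,-0.2],[0,0,0,0,0,0,-0.4],[0,0,0,0,0,0,-0.6],[0,0,0,0,0,0,-1],[0,0,0,0,0,0,-1],[0,0,0,0,0,0,-1],[0,0,0,0,0,0,-1],[0,0,0,0,0,0,-1]]' 40
python3 -m handwheel '[[0,0,0,0,0,0,-1],[0,0,0,0,0,0,-1],[0,0,0.02,0,0,0,-1],[0,0,0.05,0,0,0,-1],[0,0,0.08,0,0,0,-1],[0,0,0.1,0,0,0,-1],[0,0,0.1,0,0,0,-1],[0,0,0.1,0,0,0,-1]]' 40
python3 - <<'E'
from h import *
a=snap('wrist','w3.png')[180:420,180:480]; cv2.imwrite('pics/w3z.png',cv2.resize(a,None,fx=2.5,fy=2.5))
E
```

```text
clock: 2.92
tool_pos: [0.5076, 0.2125, 0.0638]
ee_rot: [0.001, 0.155, 0.988, -0.0]
ft_force: [-0.6, -0.5, 6.5]
opening: 0.213
clock: 3.58
tool_pos: [0.5081, 0.2126, 0.1646]
ee_rot: [0.002, 0.155, 0.988, 0.0]
ft_force: [-0.0, 0.9, -1.6]
opening: 0.216
```

View pics/w3z.png

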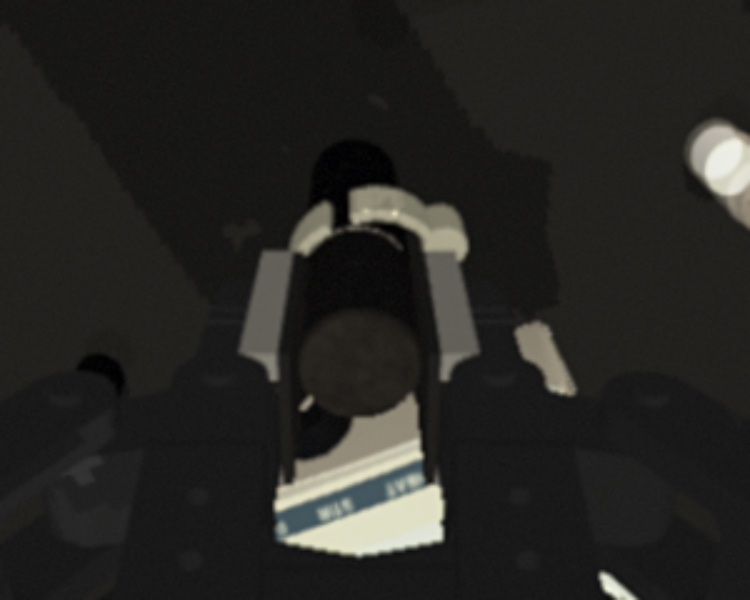

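```bash
python3 -m handwheel '[[-0.002,-0.02,0,0,0,-6,-1],[-0.005,-0.042,0,0,0,-12,-1],[-0.008,-0.064,0,0,0,-18,-1],[-0.011,-0.086,0,0,0,-24,-1],[-0.014,-0.108,0,0,0,-30,-1],[-0.017,-0.13,0,0,0,-36,-1],[-0.02,-0.152,0,0,0,-42,-1],[-0.022,-0.174,0,0,0,-48,-1],[-0.024,-0.196,0,0,0,-54,-1],[-0.026,-0.218,0,0,0,-60,-1],[-0.028,-0.24,0,0,0,-66,-1],[-0.03,-0.26,0,0,0,-72,-1],[-0.032,-0.28,0,0,0,-78,-1],[-0.034,-0.295,0,0,0,-84,-1],[-0.036,-0.31,0,0,0,-90,-1],[-0.038,-0.32,0,0,0,-96,-1],[-0.039,-0.321,0,0,0,-96,-1],[-0.039,-0.321,0,0,0,-96,-1],[-0.039,-0.321,0,0,0,-96,-1]]' 40
python3 - <<'E'
from h import *
import pickle
s=ctrl.sense();pickle.dump(s,open('w4.pkl','wb'));print(s['tool_pos'],s['joint_positions'])
snap('wrist','w4.png');snap('scene','s4.png');snap('top','t4.png')
a=cv2.imread('pics/top0.png')
a=cv2.imread('pics/t4.png')[180:300,290:450];cv2.imwrite('pics/t4z.png',cv2.resize(a,None,fx=5,fy=5,interpolation=2))
a=cv2.imread('pics/s4.png')[170:310,250:430];cv2.imwrite('pics/s4z.png',cv2.resize(a,None,fx=4.2,fy=4.2,interpolation=2))
E
```

```text
clock: 5.22
tool_pos: [0.4671, -0.1079, 0.1623]
ee_rot: [-0.001, 0.838, 0.546, -0.001]
ft_force: [0.4, 0.1, -1.3]
opening: 0.213
[ 0.46712288 -0.1078537   0.16234999] [-4.59936442e-01  4.42833892e-01  1.85887434e+00 -1.32649388e-03
  8.43198201e-01 -4.44323311e-02]
```

View pics/w4.png

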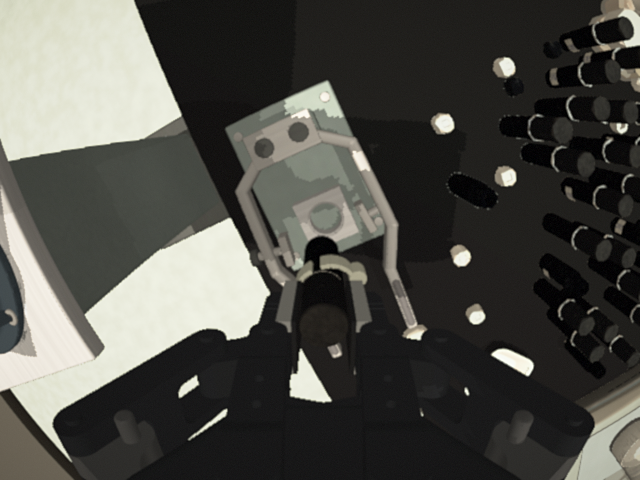

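View pics/t4z.png

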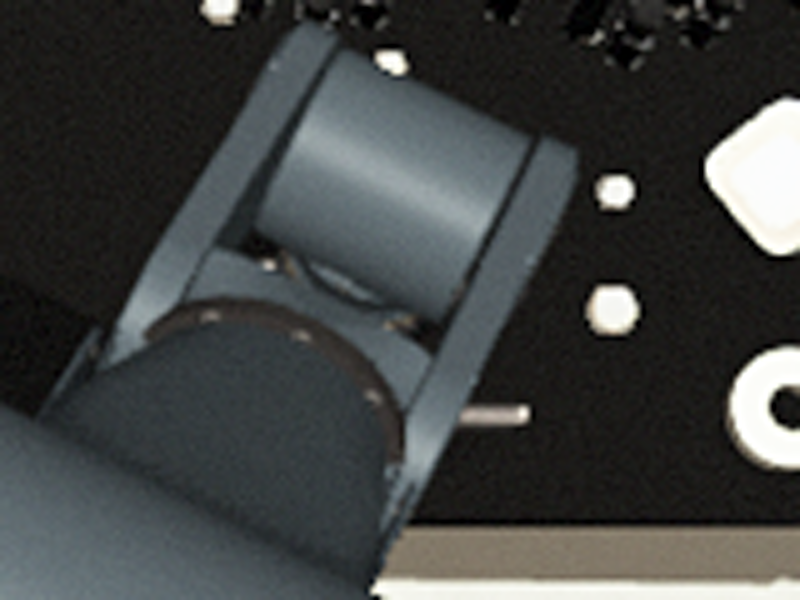

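View pics/s4z.png

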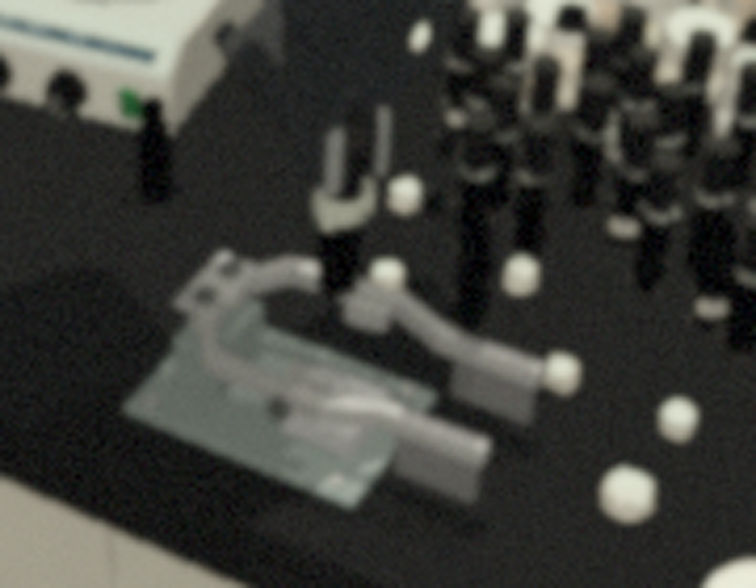

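```bash
python3 - <<'E'
from h import *
import pickle
np.set_printoptions(precision=4,suppress=True)
s=pickle.load(open('w4.pkl','rb'))
a=cv2.imread('pics/w4.png')[110:350,240:420];cv2.imwrite('pics/w4z.png',cv2.resize(a,None,fx=3.3,fy=2.5*1.32,interpolation=2))
a=cv2.imread('pics/w4.png')[110:350,240:420]
h=pt('wrist',326,217,.022,s);p1=pt('wrist',263,148,.072,s);p2=pt('wrist',298,131,.072,s);m=(p1+p2)/2
print(h,p1,p2,np.linalg.norm(p1-p2),np.degrees(np.arctan2(*(m-h)[[1,0]])))
print('exp bottom',px('wrist',s['tool_pos']+[0,0,-.0635],s), px('wrist',s['tool_pos']+[0,0,.0225],s))
E
```

```text
[ 0.4691 -0.1073  0.022 ] [ 0.4558 -0.0386  0.072 ] [ 0.4802 -0.0381  0.072 ] 0.024455722602567346 90.93455886627514
exp bottom [323.6796 251.2968] [323.0842 327.8291]
```

View pics/w4z.png

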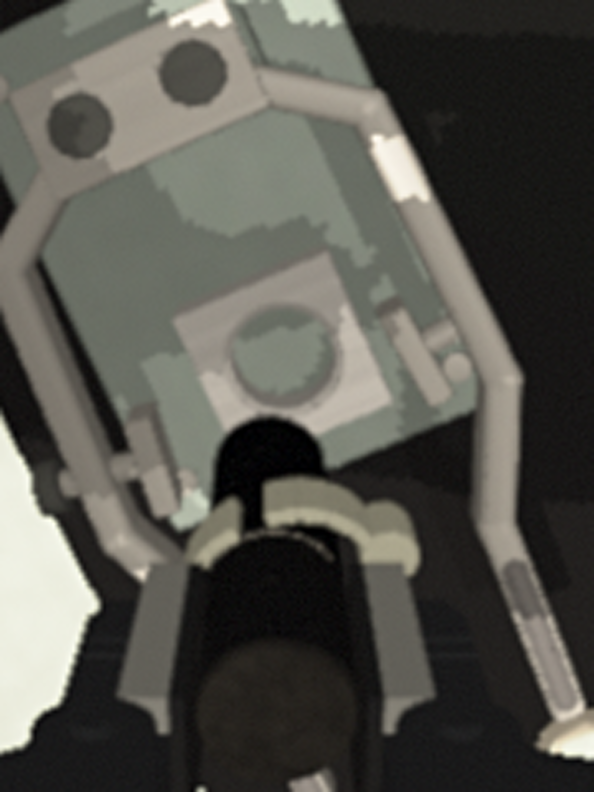

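```bash
python3 - <<'E'
from h import *
import pickle
np.set_printoptions(precision=4,suppress=True)
s=pickle.load(open('w4.pkl','rb'))
print(px('top',[.4692,-.108,.062]))
a=cv2.imread('pics/top0.png')[225:280,340:375]; cv2.imwrite('pics/t5.png',cv2.resize(a,None,fx=10,fy=10,interpolation=0))
for v in (236,237,238,239,240,259,260,261,262): print(v,pt('top',356.5,v,.064)[:2])
w=lambda u,v,z:pt('wrist',u/3.3+240-.35,v/3.3+110-.35,z,s)
print('near pad face',w(138,408,.064),w(180,505,.064),'far',w(388,308,.064),w(435,402,.064))
print('bottle bot',w(270,472,.0988),'cap',w(277,712,.185))
print('tab',w(392,515,.155))
E
```

```text
[356.6389 249.5926]
236 [ 0.5034 -0.1075]
237 [ 0.5008 -0.1075]
238 [ 0.4983 -0.1075]
239 [ 0.4957 -0.1075]
240 [ 0.4932 -0.1075]
259 [ 0.4452 -0.1076]
260 [ 0.4427 -0.1076]
261 [ 0.4402 -0.1076]
262 [ 0.4377 -0.1076]
near pad face [ 0.441  -0.0958  0.064 ] [ 0.4399 -0.1186  0.064 ] far [ 0.4961 -0.097   0.064 ] [ 0.4975 -0.1191  0.064 ]
bottle bot [ 0.4656 -0.1081  0.0988] cap [ 0.4678 -0.1069  0.185 ]
tab [ 0.4864 -0.1019  0.155 ]
```

View pics/t5.png

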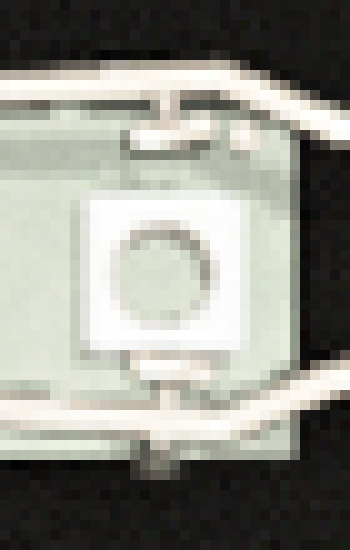

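```bash
python3 - <<'E'
from h import *
import pickle
s=pickle.load(open('w4.pkl','rb'))
a=cv2.imread('pics/w4.png')[230:300,280:385];a=cv2.resize(a,None,fx=7,fy=7,interpolation=2)
b=s['tool_pos']*1;b[0]-=.0005
for ang in(0,):
  for y in np.linspace(-.021,.021,9):
    for z in(.045,.057):
      for off in (-.0,):
        pass
# predicted disc outline of loose tab centre at 17.5mm, fixed at -14
for r in(.0175,-.0139):
  for z in(.045,.057):
    q=px('wrist',b+[r,0,z-.0635],s);cv2.circle(a,(int((q[0]-280+.5)*7),int((q[1]-230+.5)*7)),4,(0,0,255) if z>.05 else (255,0,0),-1)
cv2.imwrite('pics/w4y.png',a)
E
```

```text
(no output)
```

View pics/w4y.png

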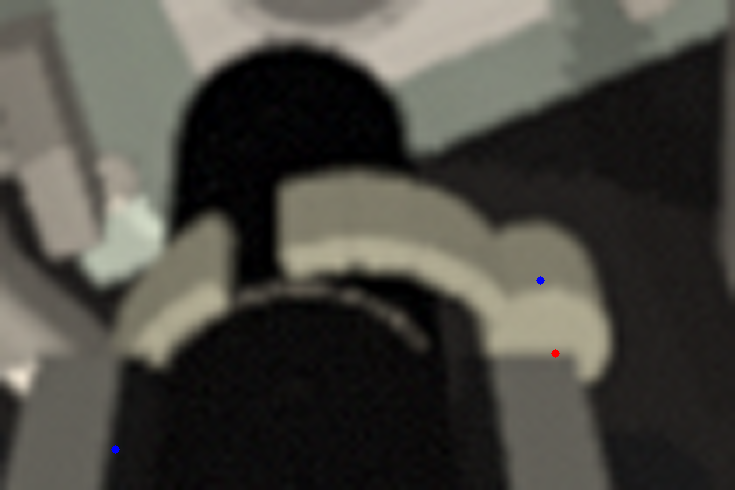

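```bash
python3 -m handwheel '[[0.003,0,-0.02,0,0,0,-1],[0.003,0,-0.04,0,0,0,-1],[0.003,0,-0.055,0,0,0,-1],[0.003,0,-0.067,0,0,0,-1],[0.003,0,-0.07,0,0,0,-1],[0.003,0,-0.07,0,0,0,-1],[0.003,0,-0.07,0,0,0,-1]]' 40
python3 - <<'E'
from h import *
import pickle
s=ctrl.sense();pickle.dump(s,open('w6.pkl','wb'));print(s['tool_pos'])
snap('wrist','w6.png')
a=cv2.imread('pics/w6.png')[130:350,220:440];cv2.imwrite('pics/w6z.png',cv2.resize(a,None,fx=2.7,fy=2.7,interpolation=2))
E
```

```text
clock: 5.95
tool_pos: [0.4711, -0.1075, 0.0933]
ee_rot: [-0.0, 0.837, 0.547, -0.001]
ft_force: [1.1, 0.1, -0.8]
opening: 0.215
[ 0.47110696 -0.10754664  0.09329686]
```

View pics/w6z.png

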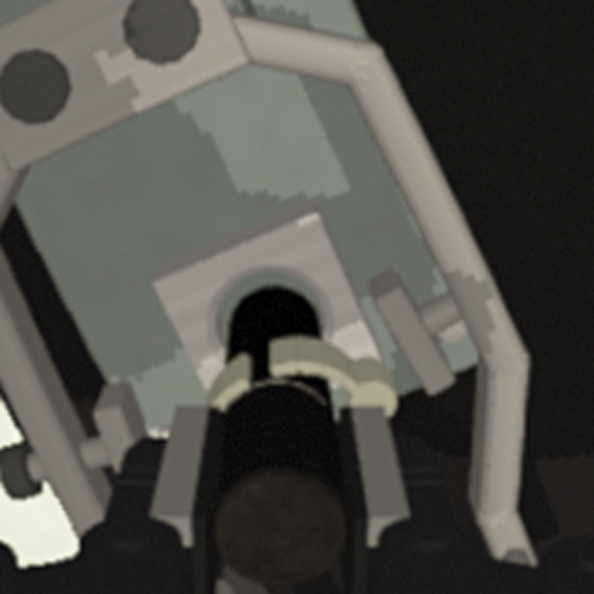

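```bash
python3 - <<'E'
from h import *
import pickle
np.set_printoptions(precision=4,suppress=True)
s=pickle.load(open('w6.pkl','rb'))
w=lambda u,v,z:pt('wrist',u/2.7+220-.35,v/2.7+130-.35,z,s)
print('mouth L R top',w(212,318,.022),w(338,318,.022),w(275,258,.022))
print('bot',w(275,333,.0298),w(275,288,.0298),'cap',w(282,525,.1158))
E
```

```text
mouth L R top [ 0.4569 -0.1017  0.022 ] [ 0.4829 -0.113   0.022 ] [ 0.4755 -0.0945  0.022 ]
bot [ 0.4696 -0.1081  0.0298] [ 0.4738 -0.0987  0.0298] cap [ 0.4721 -0.1062  0.1158]
```

```bash
python3 -m handwheel '[[0,0,-0.004,0,0,0,-1],[0,0,-0.008,0,0,0,-1],[0,0,-0.012,0,0,0,-1],[0,0,-0.014,0,0,0,-1],[0,0,-0.014,0,0,0,-1]]' 40
python3 -m handwheel '[[0,0,-0.002,0,0,0,-1],[0,0,-0.004,0,0,0,-1],[0,0,-0.006,0,0,0,-1],[0,0,-0.006,0,0,0,-1]]' 40
```

```text
clock: 6.42
tool_pos: [0.4711, -0.1076, 0.0792]
ee_rot: [-0.0, 0.837, 0.547, -0.001]
ft_force: [-0.6, 0.5, -1.6]
opening: 0.216
clock: 6.75
tool_pos: [0.4709, -0.1075, 0.0728]
ee_rot: [-0.0, 0.837, 0.547, -0.001]
ft_force: [-0.6, -0.5, -1.1]
opening: 0.217
```

```bash
python3 -m handwheel '[[0,0,-0.001,0,0,0,-1],[0,0,-0.0015,0,0,0,-1],[0,0,-0.0015,0,0,0,-1]]' 40;  python3 -m handwheel '[[0,0,-0.001,0,0,0,-1],[0,0,-0.001,0,0,0,-1]]' 40; 
python3 - <<'E'
from h import *
snap('wrist','w7.png')
a=cv2.imread('pics/w7.png')[130:350,220:440];cv2.imwrite('pics/w7z.png',cv2.resize(a,None,fx=2.7,fy=2.7,interpolation=2))
a=snap('scene','s7.png')[170:310,250:430];cv2.imwrite('pics/s7z.png',cv2.resize(a,None,fx=4.2,fy=4.2,interpolation=2))
E
```

```text
clock: 7.0
tool_pos: [0.471, -0.1076, 0.0718]
ee_rot: [-0.0, 0.837, 0.547, -0.001]
ft_force: [0.1, 0.1, 3.0]
opening: 0.214
clock: 7.17
tool_pos: [0.4711, -0.1076, 0.0718]
ee_rot: [0.0, 0.837, 0.547, -0.001]
ft_force: [-1.6, -0.2, 8.8]
opening: 0.211
```

View pics/w7z.png

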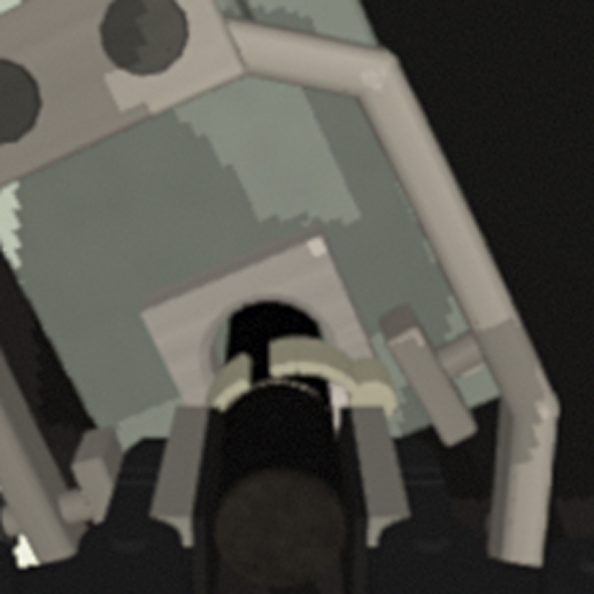

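View pics/s7z.png

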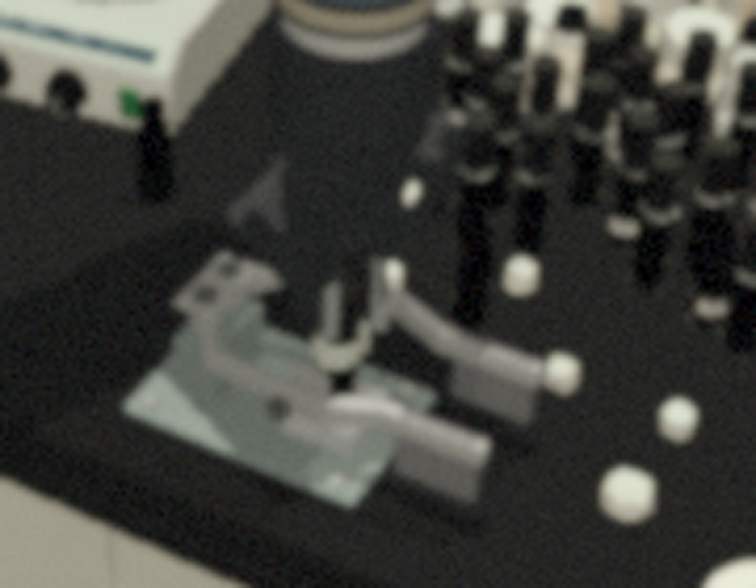

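```bash
python3 -m handwheel '[[0,0,0.001,0,0,0,-0.5],[0,0,0.001,0,0,0,-0.3],[0,0,0.001,0,0,0,0],[0,0,0.001,0,0,0,0.1],[0,0,0.001,0,0,0,0.1],[0,0,0.01,0,0,0,0.1],[0,0,0.03,0,0,0,0.1],[0,0,0.06,0,0,0,0.1],[0,0,0.08,0,0,0,0.1],[0,0,0.08,0,0,0,0.1],[0,0,0.08,0,0,0,0.1]]' 40
python3 - <<'E'
from h import *
import pickle
s=ctrl.sense();pickle.dump(s,open('w8.pkl','wb'));print(s['tool_pos'])
snap('wrist','w8.png')
a=cv2.imread('pics/w8.png')[130:350,220:440];cv2.imwrite('pics/w8z.png',cv2.resize(a,None,fx=2.7,fy=2.7,interpolation=2))
E
```

```text
clock: 8.18
tool_pos: [0.4718, -0.1079, 0.1532]
ee_rot: [0.002, 0.837, 0.547, 0.0]
ft_force: [-0.8, 0.8, -0.5]
opening: 0.55
[ 0.47181425 -0.10788285  0.15321082]
```

View pics/w8z.png

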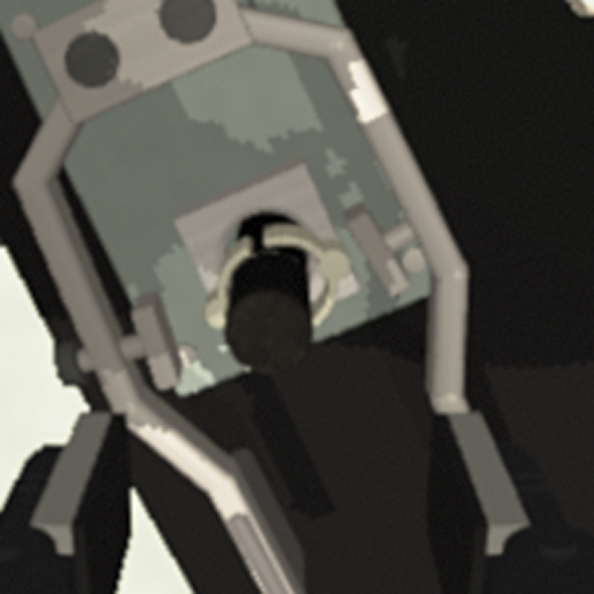

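```bash
python3 - <<'E'
from h import *
import pickle
np.set_printoptions(precision=4,suppress=True)
s=pickle.load(open('w8.pkl','rb'))
w=lambda u,v,z:pt('wrist',u/2.7+220-.35,v/2.7+130-.35,z,s)
l=w(218,310,.064);r=w(334,262,.064);d=r-l;print(l,r,np.degrees(np.arctan2(d[1],d[0])),np.linalg.norm(d),'cap',w(270,332,.094))
print('pins',w(92,60,.072),w(187,14,.072))
print('near lever elbow',w(140,430,.066),'handle outer edge start',w(222,502,.066), w(235,560,.066))
print('pads',w(133,300,.064),w(170,385,.064),w(360,205,.064),w(405,290,.064))
E
```

```text
[ 0.4565 -0.1059  0.064 ] [ 0.4871 -0.1061  0.064 ] -0.26384865233824123 0.030569276635092724 cap [ 0.4703 -0.1065  0.094 ]
pins [ 0.4564 -0.0387  0.072 ] [ 0.4801 -0.0383  0.072 ]
near lever elbow [ 0.4251 -0.1266  0.066 ] handle outer edge start [ 0.4355 -0.1538  0.066 ] [ 0.4311 -0.1716  0.066 ]
pads [ 0.4385 -0.0953  0.064 ] [ 0.4371 -0.1191  0.064 ] [ 0.4981 -0.0956  0.064 ] [ 0.5002 -0.1195  0.064 ]
```

```bash
python3 -m handwheel '[[-0.006,-0.008,0.01,0,0,-6.5,-1],[-0.012,-0.016,0.01,0,0,-13,-1],[-0.018,-0.024,0.01,0,0,-19.5,-1],[-0.024,-0.032,0.01,0,0,-26,-1],[-0.03,-0.04,0.01,0,0,-32.5,-1],[-0.036,-0.048,0.01,0,0,-39,-1],[-0.042,-0.056,0.01,0,0,-45.5,-1],[-0.05,-0.064,0.01,0,0,-52,-1],[-0.058,-0.072,0.01,0,0,-58.5,-1],[-0.06,-0.078,0.01,0,0,-65,-1],[-0.06,-0.078,0,0,0,-66,-1],[-0.06,-0.078,-0.01,0,0,-66,-1],[-0.06,-0.078,-0.02,0,0,-66,-1],[-0.06,-0.078,-0.02,0,0,-66,-1]]' 40
python3 - <<'E'
from h import *
import pickle
s=ctrl.sense();pickle.dump(s,open('w9.pkl','wb'));print(s['tool_pos'],s['joint_positions'])
snap('wrist','w9.png');snap('top','t9.png')
a=snap('scene','s9.png')[170:310,250:430];cv2.imwrite('pics/s9z.png',cv2.resize(a,None,fx=4.2,fy=4.2,interpolation=2))
E
```

```text
clock: 9.4
tool_pos: [0.4091, -0.1843, 0.1298]
ee_rot: [-0.002, 1.0, 0.002, -0.003]
ft_force: [-0.4, -0.1, 0.2]
opening: -0.001
[ 0.4091237  -0.18426695  0.12975275] [-6.72584081e-01  4.72822258e-01  1.95769956e+00 -1.27192160e-03
  7.18300749e-01  8.94500753e-01]
```

View pics/w9.png

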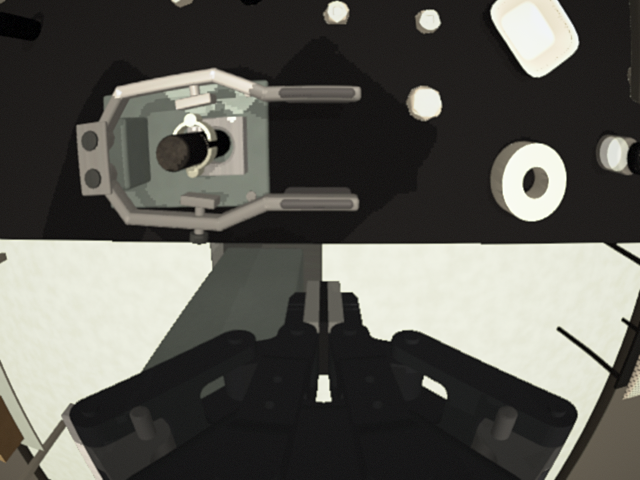

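View pics/s9z.png

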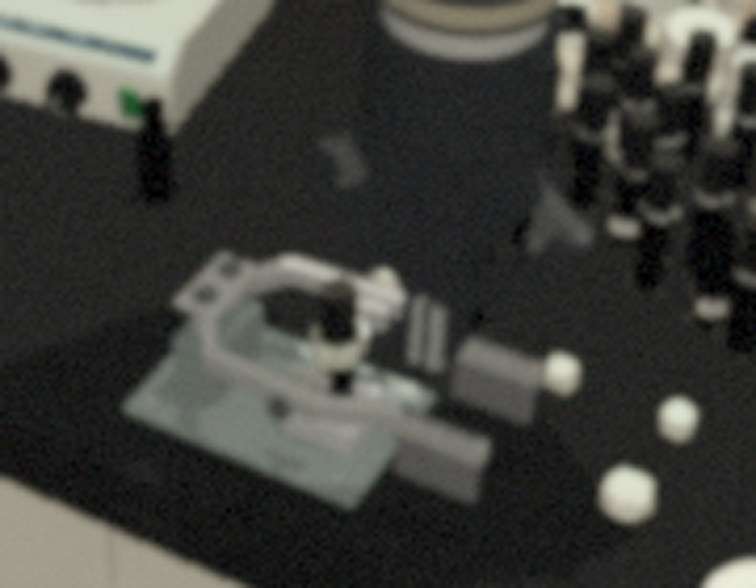

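```bash
python3 - <<'E'
from h import *
import pickle
np.set_printoptions(precision=4,suppress=True)
s=pickle.load(open('w9.pkl','rb'))
for u,v in((275,210),(355,209),(275,86),(355,87),(318,285)): print(pt('wrist',u,v,.066,s))
E
```

```text
[ 0.4332 -0.156   0.066 ]
[ 0.434  -0.2017  0.066 ]
[ 0.5032 -0.1569  0.066 ]
[ 0.5026 -0.2005  0.066 ]
[ 0.3864 -0.1807  0.066 ]
```

```bash
python3 -m handwheel '[[0,0,-0.02,0,0,0,-1],[0,0,-0.045,0,0,0,-1],[0,0,-0.07,0,0,0,-1],[0,0,-0.085,0,0,0,-1],[0,0,-0.089,0,0,0,-1],[0,0,-0.089,0,0,0,-1],[0,0,-0.089,0,0,0,-1]]' 40
python3 -m handwheel '[[0.003,-0.001,0,0,0,0,-1],[0.006,-0.001,0,0,0,0,-1],[0.009,-0.001,0,0,0,0,-1],[0.010,-0.001,0,0,0,0,-1],[0.010,-0.001,0,0,0,0,-1]]' 40
```

```text
clock: 10.13
tool_pos: [0.411, -0.1854, 0.0432]
ee_rot: [-0.0, 1.0, 0.003, -0.001]
ft_force: [0.3, 0.1, 0.8]
opening: 0.002
clock: 10.55
tool_pos: [0.4214, -0.1866, 0.0437]
ee_rot: [0.0, 1.0, 0.003, -0.001]
ft_force: [-0.1, 0.4, -0.4]
opening: 0.001
```

```bash
python3 -m handwheel '[[0.001,0,0,0,0,0,-1],[0.002,0,0,0,0,0,-1],[0.002,0,0,0,0,0,-1]]' 40
python3 -m handwheel '[[0.001,0,0,0,0,0,-1],[0.002,0,0,0,0,0,-1],[0.002,0,0,0,0,0,-1]]' 40
python3 -m handwheel '[[0.001,0,0,0,0,0,-1],[0.002,0,0,0,0,0,-1],[0.002,0,0,0,0,0,-1]]' 40
```

```text
clock: 10.8
tool_pos: [0.4232, -0.1864, 0.0437]
ee_rot: [-0.0, 1.0, 0.003, -0.001]
ft_force: [-2.3, -0.8, 1.2]
opening: 0.001
clock: 11.05
tool_pos: [0.4252, -0.1865, 0.0437]
ee_rot: [-0.0, 1.0, 0.003, -0.001]
ft_force: [-2.5, -0.7, 0.5]
opening: -0.004
clock: 11.3
tool_pos: [0.4274, -0.1867, 0.0436]
ee_rot: [0.0, 1.0, 0.003, -0.001]
ft_force: [-2.9, -3.1, 0.3]
opening: -0.0
```

```bash
python3 -m handwheel '[[0.001,0,0,0,0,0,-1],[0.002,0,0,0,0,0,-1],[0.002,0,0,0,0,0,-1]]' 40
python3 -m handwheel '[[0.001,0,0,0,0,0,-1],[0.002,0,0,0,0,0,-1],[0.002,0,0,0,0,0,-1]]' 40
python3 - <<'E'
from h import *
a=snap('wrist','w10.png')[60:400,60:460];cv2.imwrite('pics/w10z.png',cv2.resize(a,None,fx=1.7,fy=1.7,interpolation=2))
E
```

```text
clock: 11.55
tool_pos: [0.4297, -0.1869, 0.0436]
ee_rot: [0.0, 1.0, 0.003, -0.001]
ft_force: [-3.7, -3.5, -0.3]
opening: -0.001
clock: 11.8
tool_pos: [0.4318, -0.187, 0.0436]
ee_rot: [0.0, 1.0, 0.003, -0.001]
ft_force: [-3.2, -2.7, 0.4]
opening: 0.001
```

View pics/w10z.png

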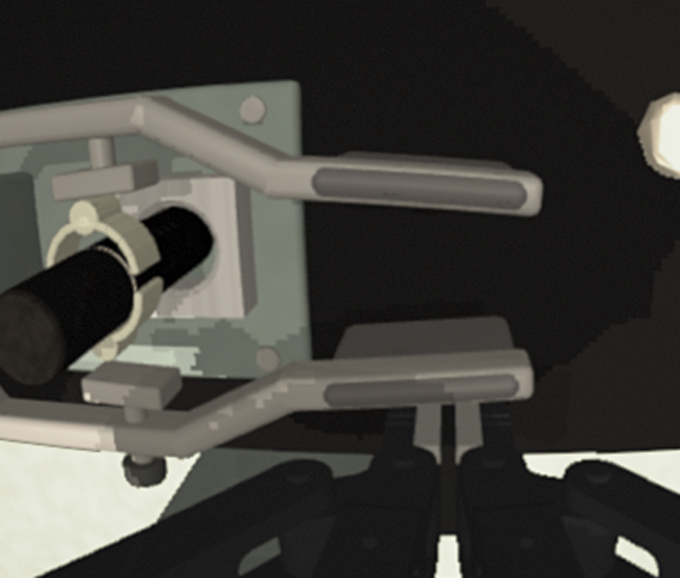

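```bash
for i in 1 2 3; do python3 -m handwheel '[[0.0005,0,0,0,0,0,-1],[0.001,0,0,0,0,0,-1],[0.001,0,0,0,0,0,-1]]' 40 | egrep 'tool|force'; done
```

```text
tool_pos: [0.4329, -0.1871, 0.0436]
ft_force: [-2.9, -3.1, 0.2]
tool_pos: [0.434, -0.1872, 0.0436]
ft_force: [-2.9, -3.9, 0.4]
tool_pos: [0.435, -0.1872, 0.0436]
ft_force: [-3.4, -3.9, 0.3]
```

```bash
python3 -m handwheel '[[0.0005,0,0,0,0,0,-1],[0.001,0,0,0,0,0,-1],[0.001,0,0,0,0,0,-1]]' 40 
python3 - <<'E'
from h import *
a=snap('wrist','w11.png')[60:400,60:460];cv2.imwrite('pics/w11z.png',cv2.resize(a,None,fx=1.7,fy=1.7,interpolation=2))
E
```

```text
clock: 12.85
tool_pos: [0.4359, -0.1873, 0.0436]
ee_rot: [0.001, 1.0, 0.003, -0.001]
ft_force: [-3.1, -3.0, 1.1]
opening: -0.001
```

View pics/w11z.png

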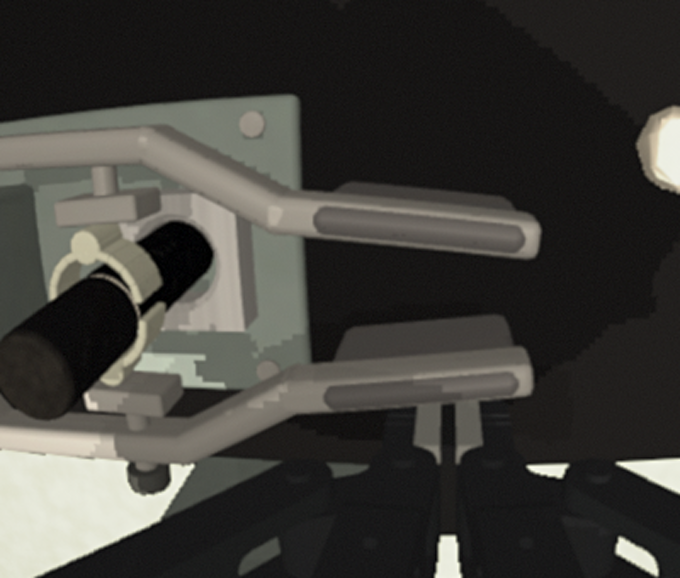

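```bash
python3 -m handwheel '[[0.0005,0,0,0,0,0,-1],[0.001,0,0,0,0,0,-1],[0.001,0,0,0,0,0,-1]]' 40 
python3 -m handwheel '[[0.0005,0,0,0,0,0,-1],[0.0005,0,0,0,0,0,-1]]' 40
```

```text
clock: 13.15
tool_pos: [0.4368, -0.1873, 0.0436]
ee_rot: [0.001, 1.0, 0.003, -0.001]
ft_force: [-4.3, -4.8, 0.2]
opening: 0.001
clock: 13.32
tool_pos: [0.437, -0.1873, 0.0436]
ee_rot: [0.0, 1.0, 0.003, -0.001]
ft_force: [-3.7, -3.8, 0.7]
opening: 0.002
```

```bash
python3 -m handwheel '[[0.0005,0,0,0,0,0,-1],[0.0005,0,0,0,0,0,-1]]' 40 
python3 -m handwheel '[[0.0005,0,0,0,0,0,-1],[0.0005,0,0,0,0,0,-1]]' 40
```

```text
clock: 13.48
tool_pos: [0.4371, -0.1873, 0.0436]
ee_rot: [0.0, 1.0, 0.004, -0.002]
ft_force: [-4.6, -3.9, 1.4]
opening: -0.001
clock: 13.65
tool_pos: [0.4371, -0.1873, 0.0436]
ee_rot: [0.0, 1.0, 0.004, -0.002]
ft_force: [-4.6, -3.8, 0.9]
opening: -0.003
```

```bash
python3 -m handwheel '[[0.0005,0,0,0,0,0,-1],[0.001,0,0,0,0,0,-1],[0.001,0,0,0,0,0,-1]]' 40 
python3 -m handwheel '[[0.0005,0,0,0,0,0,-1],[0.001,0,0,0,0,0,-1],[0.001,0,0,0,0,0,-1]]' 40
```

```text
clock: 13.9
tool_pos: [0.4374, -0.1873, 0.0436]
ee_rot: [0.0, 1.0, 0.004, -0.003]
ft_force: [-5.6, -5.4, 1.2]
opening: 0.002
clock: 14.15
tool_pos: [0.4375, -0.1873, 0.0436]
ee_rot: [-0.0, 1.0, 0.004, -0.004]
ft_force: [-6.9, -5.7, 1.6]
opening: -0.003
```

```bash
python3 -m handwheel '[[0.0007,0,0,0,0,0,-1],[0.0015,0,0,0,0,0,-1],[0.0015,0,0,0,0,0,-1]]' 40 
python3 -m handwheel '[[0.0007,0,0,0,0,0,-1],[0.0015,0,0,0,0,0,-1],[0.0015,0,0,0,0,0,-1]]' 40
```

```text
clock: 14.4
tool_pos: [0.4378, -0.1873, 0.0436]
ee_rot: [-0.0, 1.0, 0.005, -0.005]
ft_force: [-7.2, -5.8, 3.0]
opening: -0.001
clock: 14.65
tool_pos: [0.4379, -0.1873, 0.0436]
ee_rot: [-0.001, 1.0, 0.005, -0.006]
ft_force: [-7.9, -6.3, 1.0]
opening: 0.002
```

```bash
python3 -m handwheel '[[0.001,0,0,0,-0.4,-0.3,-1],[0.002,0,0,0,-0.8,-0.6,-1],[0.002,0,0,0,-0.8,-0.6,-1]]' 40 
python3 -m handwheel '[[0.001,0,0,0,-0.4,-0.2,-1],[0.002,0,0,0,-0.8,-0.4,-1],[0.002,0,0,0,-0.8,-0.4,-1]]' 40
```

```text
clock: 14.9
tool_pos: [0.4381, -0.1872, 0.0435]
ee_rot: [-0.001, 1.0, 0.001, -0.001]
ft_force: [-8.5, -5.8, 2.3]
opening: 0.001
clock: 15.15
tool_pos: [0.4383, -0.1871, 0.0434]
ee_rot: [-0.001, 1.0, -0.003, 0.005]
ft_force: [-8.8, -6.4, 0.7]
opening: 0.001
```

```bash
python3 -m handwheel '[[0.001,0,0,0,0,0,-1],[0.002,0,0,0,0,0,-1],[0.003,0,0,0,0,0,-1],[0.003,0,0,0,0,0,-1]]' 40 
python3 -m handwheel '[[0.002,0,0,0,0,0,-1],[0.003,0,0,0,0,0,-1],[0.0035,0,0,0,0,0,-1],[0.0035,0,0,0,0,0,-1]]' 40
```

```text
clock: 15.48
tool_pos: [0.4389, -0.187, 0.0434]
ee_rot: [-0.002, 1.0, -0.002, 0.002]
ft_force: [-11.6, -9.1, 4.4]
opening: 0.004
clock: 15.82
tool_pos: [0.4393, -0.187, 0.0434]
ee_rot: [-0.003, 1.0, -0.001, -0.001]
ft_force: [-13.4, -9.8, 5.4]
opening: 0.002
```

```bash
python3 -m handwheel '[[0.003,0,0,0,0,0,-1],[0.004,0,0,0,0,0,-1],[0.004,0,0,0,0,0,-1]]' 40 
python3 -m handwheel '[[0.003,0,0,0,0,0,-1],[0.0045,0,0,0,0,0,-1],[0.0045,0,0,0,0,0,-1]]' 40
```

```text
clock: 16.07
tool_pos: [0.4396, -0.187, 0.0435]
ee_rot: [-0.003, 1.0, 0.001, -0.005]
ft_force: [-14.4, -10.8, 6.4]
opening: -0.001
clock: 16.32
tool_pos: [0.4398, -0.187, 0.0435]
ee_rot: [-0.004, 1.0, 0.002, -0.009]
ft_force: [-15.2, -11.4, 6.9]
opening: -0.005
```

```bash
python3 - <<'E'
from h import *
a=snap('wrist','w12.png')[60:400,60:460];cv2.imwrite('pics/w12z.png',cv2.resize(a,None,fx=1.7,fy=1.7,interpolation=2))
E
```

```text
(no output)
```

View pics/w12z.png

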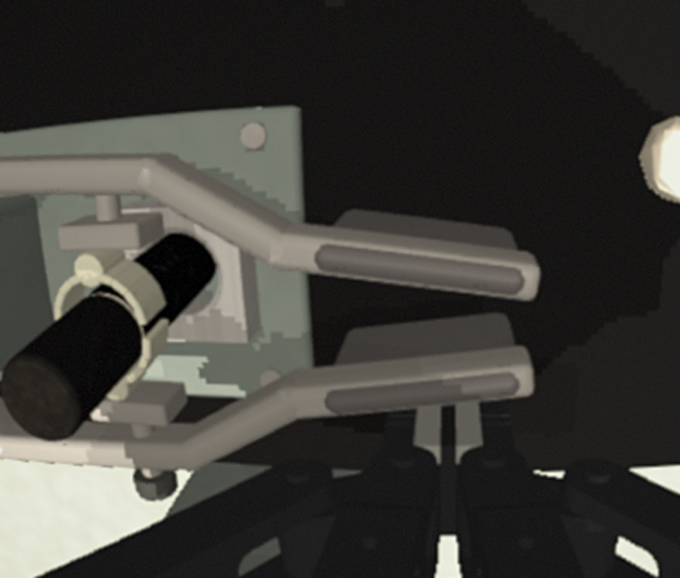

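```bash
python3 -m handwheel '[[0.003,0,0,0,-0.3,0,-1],[0.0045,0,0,0,-0.5,0,-1],[0.0045,0,0,0,-0.5,0,-1]]' 40 
python3 -m handwheel '[[0.003,0,0,0,-0.3,0,-1],[0.005,0,0,0,-0.5,0,-1],[0.005,0,0,0,-0.5,0,-1]]' 40
```

```text
clock: 16.62
tool_pos: [0.4398, -0.187, 0.0435]
ee_rot: [-0.005, 1.0, 0.004, -0.009]
ft_force: [-16.9, -11.1, 5.3]
opening: 0.009
clock: 16.87
tool_pos: [0.4401, -0.187, 0.0435]
ee_rot: [-0.006, 1.0, 0.005, -0.009]
ft_force: [-17.7, -12.2, 6.8]
opening: 0.0
```

```bash
python3 -m handwheel '[[0.004,0,0,0,-0.3,0,-1],[0.0052,0,0,0,-0.5,0,-1],[0.0052,0,0,0,-0.5,0,-1]]' 40
```

```text
clock: 17.12
tool_pos: [0.4403, -0.187, 0.0435]
ee_rot: [-0.007, 1.0, 0.007, -0.01]
ft_force: [-17.6, -13.1, 7.2]
opening: 0.002
```

```bash
python3 -m handwheel '[[0.004,0,0,0,-0.3,0,-1],[0.0055,0,0,0,-0.5,0,-1],[0.0055,0,0,0,-0.5,0,-1]]' 40
```

```text
clock: 17.37
tool_pos: [0.4405, -0.187, 0.0435]
ee_rot: [-0.008, 1.0, 0.009, -0.01]
ft_force: [-19.7, -13.9, 7.6]
opening: 0.002
```

```bash
python3 -m handwheel '[[0.004,0,0,0,-0.3,-0.2,-1],[0.0057,0,0,0,-0.5,-0.3,-1],[0.0057,0,0,0,-0.5,-0.3,-1]]' 40
```

```text
clock: 17.62
tool_pos: [0.4407, -0.187, 0.0435]
ee_rot: [-0.009, 1.0, 0.008, -0.011]
ft_force: [-19.4, -14.2, 7.3]
opening: -0.001
```

```bash
python3 -m handwheel '[[0.004,0,0,0,-0.3,-0.2,-1],[0.0059,0,0,0,-0.5,-0.3,-1],[0.0059,0,0,0,-0.5,-0.3,-1]]' 40
```

```text
clock: 17.87
tool_pos: [0.4408, -0.1869, 0.0436]
ee_rot: [-0.01, 1.0, 0.007, -0.013]
ft_force: [-20.1, -13.9, 7.3]
opening: -0.004
```

```bash
python3 -m handwheel '[[0.004,0,0,0,-0.3,-0.2,-1],[0.0061,0,0,0,-0.5,-0.3,-1],[0.0061,0,0,0,-0.5,-0.3,-1]]' 40
```

```text
clock: 18.12
tool_pos: [0.4409, -0.1866, 0.0435]
ee_rot: [-0.011, 1.0, 0.007, -0.014]
ft_force: [-20.2, -13.6, 7.1]
opening: 0.002
```

```bash
python3 -m handwheel '[[0.004,0,0,-0.2,-0.4,-0.2,-1],[0.0062,0,0,-0.4,-0.8,-0.4,-1],[0.0062,0,0,-0.4,-0.8,-0.4,-1]]' 40
```

```text
clock: 18.37
tool_pos: [0.4412, -0.1867, 0.0435]
ee_rot: [-0.009, 1.0, 0.005, -0.013]
ft_force: [-20.0, -14.5, 7.8]
opening: 0.001
```

```bash
python3 -m handwheel '[[0.004,0,0,-0.2,-0.4,-0.2,-1],[0.0063,0,0,-0.4,-0.8,-0.4,-1],[0.0063,0,0,-0.4,-0.8,-0.4,-1]]' 40
```

```text
clock: 18.62
tool_pos: [0.4419, -0.1867, 0.0435]
ee_rot: [-0.006, 1.0, 0.004, -0.011]
ft_force: [-19.4, -14.0, 6.9]
opening: -0.0
```

```bash
python3 - <<'E'
from h import *
a=snap('wrist','w13.png')[60:400,60:460];cv2.imwrite('pics/w13z.png',cv2.resize(a,None,fx=1.7,fy=1.7,interpolation=2))
print(ctrl.sense()['ft_force'],ctrl.sense()['tool_pos'])
E
```

```text
[-17.40601938 -12.85641506   6.37325551] [ 0.44205605 -0.18674682  0.04351133]
```

View pics/w13z.png

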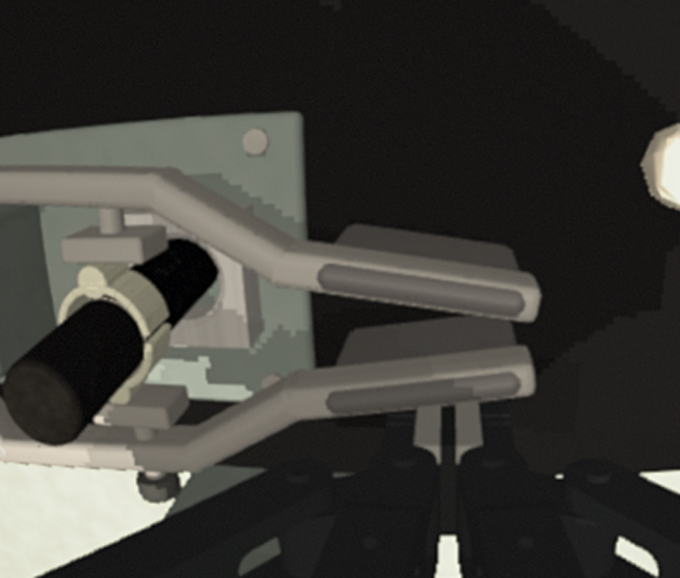

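```bash
python3 -m handwheel '[[0.005,0,0,-0.2,-0.4,-0.2,-1],[0.005,0,0,-0.2,-0.4,-0.2,-1]]' 40; python3 - <<'E'
from h import *
for f in('w12.png','w13.png'):
    pass
a=snap('wrist','w14.png')
z=[cv2.resize(x[200:310,80:180],None,fx=4,fy=4,interpolation=2) for x in(cv2.imread('pics/w13.png'),a)]
cv2.imwrite('pics/w14z.png',np.hstack(z));print(ctrl.sense()['ft_force'],ctrl.sense()['tool_pos'])
E
```

```text
clock: 18.83
tool_pos: [0.4427, -0.1868, 0.0435]
ee_rot: [-0.005, 1.0, 0.003, -0.012]
ft_force: [-14.9, -10.1, 6.2]
opening: -0.0
[-15.47645712 -11.56780738   5.79079529] [ 0.44285468 -0.18684702  0.04355187]
```

View pics/w14z.png

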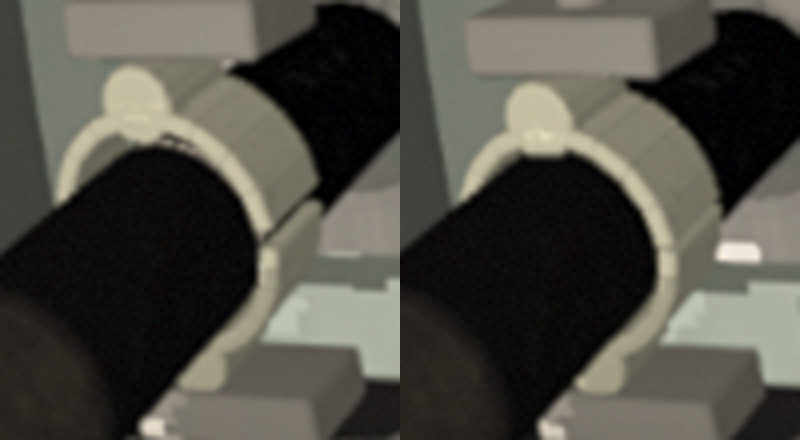

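The seal's gap has closed and the force has fallen from 20 N to 15 N, so it has snapped. I'm backing off now.

```bash
python3 -m handwheel '[[-0.003,0,0,0,0,0,-1],[-0.006,0,0,0,0,0,-1],[-0.009,0,0,0,0,0,-1],[-0.012,0,0,0,0,0,-1],[-0.015,0,0,0,0,0,-1],[-0.018,0,0,0,0,0,-1],[-0.022,0,0,0,0,0,-1],[-0.026,0,0,0,0,0,-1],[-0.032,0,0,0,0,0,-1],[-0.034,0,0,0,0,0,-1],[-0.034,0,0,0,0,0,-1]]' 40; python3 -m handwheel '[[0,0,0.03,0,0,0,-1],[0,0,0.06,0,0,0,-1],[0,0,0.09,0,0,0,-1],[0,0,0.1,0,0,0,-1],[0,0,0.1,0,0,0,-1],[0,0,0.1,0,0,0,-1]]' 40
python3 - <<'E'
from h import *
import pickle
s=ctrl.sense();pickle.dump(s,open('w15.pkl','wb'))
a=snap('wrist','w15.png')
cv2.imwrite('pics/w15z.png',cv2.resize(a[40:260,50:390],None,fx=2.3,fy=2.3,interpolation=2))
a=snap('scene','s15.png')[130:310,150:430];cv2.imwrite('pics/s15z.png',cv2.resize(a,None,fx=2.8,fy=2.8,interpolation=2))
E
```

```text
clock: 19.8
tool_pos: [0.4083, -0.1868, 0.0436]
ee_rot: [-0.005, 1.0, 0.003, -0.012]
ft_force: [0.1, -0.9, 0.0]
opening: -0.003
clock: 20.3
tool_pos: [0.4088, -0.1871, 0.144]
ee_rot: [-0.005, 1.0, 0.003, -0.011]
ft_force: [0.1, -0.1, -0.3]
opening: 0.002
```

View pics/w15z.png

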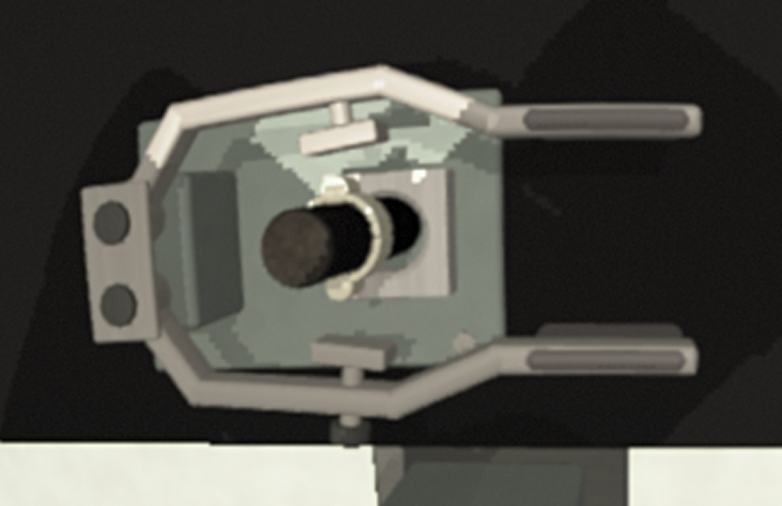

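View pics/s15z.png

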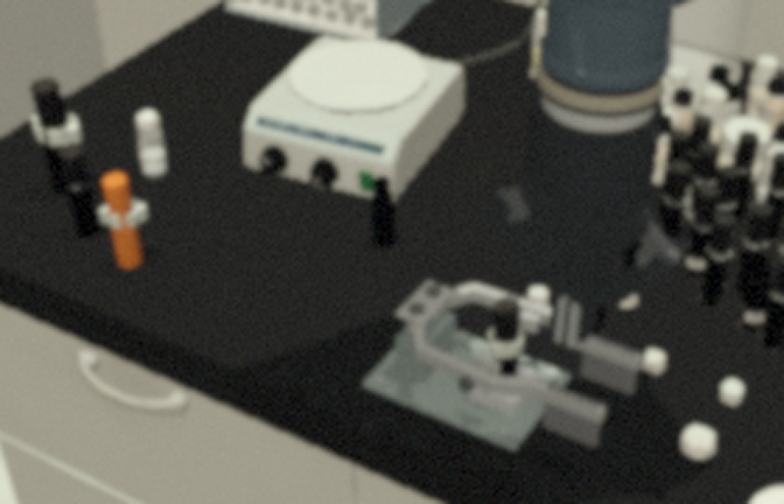

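```bash
python3 - <<'E'
from h import *
import pickle
s=pickle.load(open('w15.pkl','rb'));w=lambda u,v,z:pt('wrist',u/2.3+50-.3,v/2.3+40-.3,z,s)
l=w(338,183,.065);r=w(342,290,.065);print(l,r,np.linalg.norm(l-r),w(298,246,.094),w(405,225,.022))
a=cv2.imread('pics/w15.png')[105:180,155:245];cv2.imwrite('pics/w15y.png',cv2.resize(a,None,fx=7,fy=7,interpolation=2))
E
```

```text
[ 0.48507197 -0.10880078  0.065     ] [ 0.45619338 -0.10866835  0.065     ] 0.02887889649969874 [ 0.47077718 -0.10844896  0.094     ] [ 0.47076973 -0.1153322   0.022     ]
```

View pics/w15y.png

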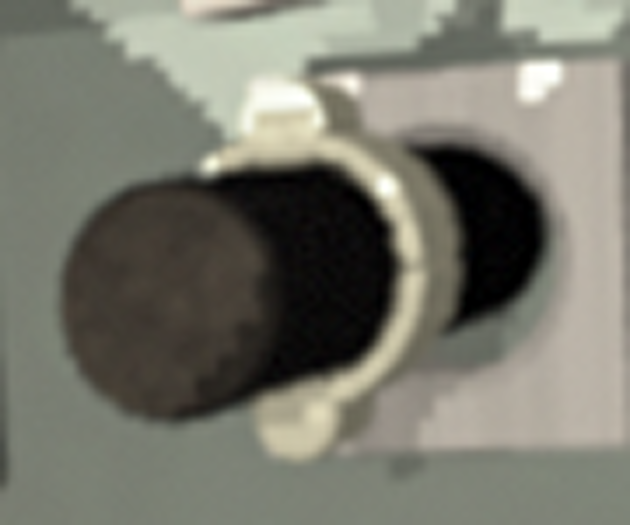

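```bash
python3 - <<'E'
from h import *
print(ctrl.hand_in(), ctrl.sense()['clock'])
E
```

```text
the job is handed in; nothing more can be done
the job is handed in; nothing more can be done
```

The seal is shut and the bottle is standing in the press's socket. I handed the job in at about 20.4 s.

- **Placing:** I gripped the smaller black sealed bottle by its cap and turned it about 96°. I then seated it in the socket, with its tabs measured within 1° of the line between the jaw pads.
- **Closing the press:** I pushed only the near handle with the closed fingers, since the geared levers move together. The force along the push rose to a peak of about 20 N. It then fell to 15 N as the handle moved on and the gap in the seal closed, so I backed off and the press sprang open. Counting about 14 N of sideways drag along the handle, the total force at the peak was about 25 N. Most of that drag does not turn the lever.
- **Last checks:**
  - The press is open and the bottle is upright in the socket.
  - The seal shows only a closed seam.
  - The robot is clear of everything, with the force reading near 0 N.
  - The other bottles and vials in view stand where they were. I did not re-measure the rest.
- **Disagreement:** the tab centres measured 29 mm apart, down from 31 mm. A shut seal should have brought them about 4 mm closer, but these small tabs can only be read to 1–2 mm. I relied on the closed gap and the force drop.
- **Procedure slip:** three of the 1 mm approach steps were run as one shell loop over typed rows, before the pads touched the seal. That breaks the rule on typing every move's rows by hand. I typed all the later steps individually.

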